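# Drop the plug gauge through the flap of the gauge safe

### The arm

A 6-joint arm with a two-finger parallel gripper is mounted at the origin on a cart in front of the work surface, level with it; the furniture and walls round the work are solid. World frame = base frame: x ahead of the robot, y to its left, z up, the work surface at z = 0. Lengths are in mm, angles in rad, forces in N, time in s.
With the tool pointing down it reaches from about 300 to 1000 mm from the base axis. Payload 5.1 kg.
Tool frame: the origin (TCP) lies midway between the tips of the shut fingers; the grasp point (between the pads) lies 19 mm behind it; z points along the fingers, y is the line along which they close (so a half turn about z gives the same grasp; the last joint's range is limited). The gripper opens to 95 mm and grips with 3 to 60 N. Pads are 20 mm wide; open, the fingers measure 119 mm over their backs; the gripper's body (75 mm by 180 mm) begins 59 mm behind the grasp point.
Start: joints at [-1.347, 0.124, 1.65, -0, 1.367, -0.083], TCP at [196.274, -619.646, 214.656] pointing down, gripper open.
Joint ranges: [-2.61, 2.61], [-1.02, 2.33], [0.03, 2.71], [-1.35, 4.49], [0.32, 2.68], [-2.91, 2.91]. Speed limits (rad/s): [2.57, 2.57, 3.14, 3.14, 3.14, 3.14].

### API

Orientations are given as a 3x3 rotation matrix whose columns are the frame's x, y, z axes.
In Python, from rig import arm, effector, eyes gives the robot as it stands. The module is installed in compiled form; this text tells all that it offers. Calls block until the motion is done:
- arm.move_ptp(position, orientation): joint-space move of the TCP to a pose.
- arm.movel(position, ori=None, rate=150): straight line of the TCP; ori=None keeps the orientation; rate is the mean speed in mm/s.
- arm.move_joints(angles): joint-space move.
- effector.move_gripper(opening, effort=None): finger opening in mm; effort is the grip in N (None keeps the last); returns when the fingers have stopped.
- arm.dwell(seconds).
- arm.ik(position, orientation): joint angles nearest the present ones, or None.
- eyes.snapshot(name): name is "scene" or "top"; returns the picture (384x512x3 uint8, red, green, blue); there is no depth.
- eyes.camera_info(name): a dict with "vfov" (degrees; the focal length in pixels is half the picture's height over the tangent of half this angle, whatever the lens; pixels are square), "cx", "cy" (the principal point, pixels), "k1" (the pictures are not rectified: a ray, as slopes to the right and down, at radius r is drawn at 1 + k1 r^2 times it, then the intrinsics apply), "world_to_cam" (4x4, takes a point from world to camera coordinates). Camera axes: x right, y down, z forward; pixel columns grow to the right and rows downward; lengths in mm; the calibration is good to about 2 mm. A picture is of the moment at which its call begins. camera_info takes no time and is no camera call.
A pose or a line that the arm cannot do raises arm.MotionError and nothing moves.
- arm.finish_job(): hands the job in; it is judged then, once.
Readings, each from a call of its own:
- arm.current_time(): time.
- arm.current_joint_pos(): joint angles.
- arm.current_joint_vel(): joint speeds.
- arm.current_tau(): joint torques, N m.
- arm.current_eef_pos(): TCP position.
- arm.current_eef_rot(): TCP orientation.
- arm.current_contact_force(): force on the tool from outside, world axes, zero at the start.
- arm.current_moment(): the same for the moment, N m.
- arm.current_grip_width(): finger opening in mm.
- arm.current_grasp_force(): force on a finger pad.
Only numpy, scipy, OpenCV 4.12 (cv2) and the standard library are available. Lean on these libraries where they do the work, as an engineer would, in place of code of your own. Each camera call takes 0.05 s, during which the arm holds its last target. There are 200 camera calls.

### The job

Put the steel plug gauge away in the blue gauge safe: carry it over upright, push the yellow spring flap down with its nose and hold the flap open with it while you feel gently along the slot for the bore hidden below, which may sit anywhere along the slot. Do not force it; once it has entered the bore, let it slide down until it stands at the bottom and the flap swings fully shut over it. Leave the brass gauge standing where it is.

Things in the scene. Friction and masses are not known exactly. Their poses are not given: they have to be found in the camera images.
- steel_gauge_center (a point): centre (half-way up) of the steel plug gauge: upright grey cylinder with thin dark rings, diameter 18 mm, length 100 mm, 0.2 to 0.3 kg; its lower end (nose) is flat, 14 mm across, with a 2 mm chamfer. It stands loosely in one of the stand's holes, nose 5 mm, centre 55 mm and top 105 mm above the worktop. z axis along its length, up. Grip it near the top.
- brass_gauge_center (a point): centre of the brass gauge, yellow, same shape and size, standing in the other hole of the stand; leave it alone
- stand: fixed wooden block, 130 (its x) x 50 (its y) x 30 mm high; origin at the centre of its underside. Two holes, 21.5 mm wide and 25 mm deep, at x = -35 and +35 mm; either may hold the steel gauge. Grip with the fingers closing along the block's y, to keep clear of the other gauge.
- box: blue gauge safe, fixed: a housing 94 (its x) x 140 (its y) x 150 mm high with an aluminium cover; origin at the centre of its underside. The flap's hinge runs along its y axis on the +x side of the slot, 17 mm from the slot's middle. Pressing on any part of the safe with more than 25 N is forcing it.
- slot (a point): middle of the slot in the safe's cover, at the cover's top face, 150 mm above the worktop. The slot is 34 mm (box x) by 62 mm (box y), closed by the flap; the cover round it is rigid and 6 mm thick.
- flap (a joint): angle of the yellow spring flap (33 x 60 x 2.5 mm, flush in the slot): 0 shut, positive as its free edge (box -x side) swings down into the safe, at most 1.45. A light spring (under 1 N at the edge) shuts it; it leans on a gauge in the slot at about 1.3 and can shut only when the gauge's top is over 33 mm below the cover's top face.
- plate_mid (a point): point 40 mm under point slot, at the top face of a hidden black carrier plate with one bore, 25 (box x) x 20.5 mm (box y), a 78 mm deep guide open below. In box x the bore is in line with this point, in box y it stands anywhere within 18 mm either side, to be found by feel. The plate is sprung: gives from about 3 N, is 8 mm down at a hard stop at about 16 N; light rubbing does not shift it sideways.
- home (a point): height of the gauge's centre when it is home, 50 mm above the worktop under the slot's middle: the safe has no bottom and the gauge stands on the worktop inside the bore's guide, its top 50 mm under the flap. With its nose 20 mm or more down the bore, a released gauge slides home by its own weight.

How it is judged:
By the outcome, as a careful person would: the job done as asked, in the order asked, and still so for the second after the job is handed in, with the robot touching nothing.
It also fails if it takes over 61 s, if anything falls off the work surface, if the arm or the gripper's body presses on something with over 40 N, if the wrist force passes 120 N, or if a joint passes its speed limit or range.

## Working session

There is one attempt and no reset: what is moved stays moved. The work goes in short steps, each a Python script; the robot and the scene stay as the last script left them, time stands still between calls to the robot, and variables do not carry over. Pictures are saved under pics/ and viewed, at most 10 in all, crops included, and the job is handed in when it is done.

```bash
mkdir -p pics
python3 - <<'E'
from rig import arm, effector, eyes
import cv2,numpy as np
for n in("scene","top"):
    im=eyes.snapshot(n); np.save(n+'.npy',im); cv2.imwrite(f'pics/{n}0.png',im[:,:,::-1])
    print({k:(np.round(v,4).tolist() if hasattr(v,'shape') else v) for k,v in eyes.camera_info(n).items()})
print(arm.current_time(),arm.current_contact_force())
E
```

```text
{'vfov': 49.86614245146398, 'cx': 250.26532119231246, 'cy': 191.56368337182678, 'k1': 0.020301303694421315, 'world_to_cam': [[-0.8534, -0.5211, -0.0141, 479.1294], [-0.3253, 0.5535, -0.7667, 281.8157], [0.4073, -0.6497, -0.6418, 818.0509], [0.0, 0.0, 0.0, 1.0]]}
{'vfov': 51.07081822984521, 'cx': 251.40014522759614, 'cy': 193.4988236905501, 'k1': 0.019556850523731663, 'world_to_cam': [[-0.0061, -1.0, 0.0043, 30.0544], [-0.9816, 0.0052, -0.191, 572.5687], [0.191, -0.0054, -0.9816, 1005.1636], [0.0, 0.0, 0.0, 1.0]]}
0.1 [ 0.40247732 -0.52766233 -0.11539045]
```

View pics/scene0.png

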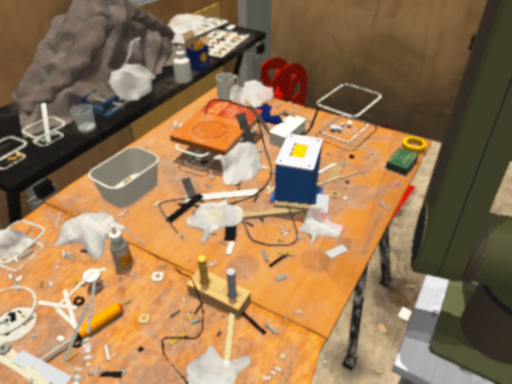

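View pics/top0.png

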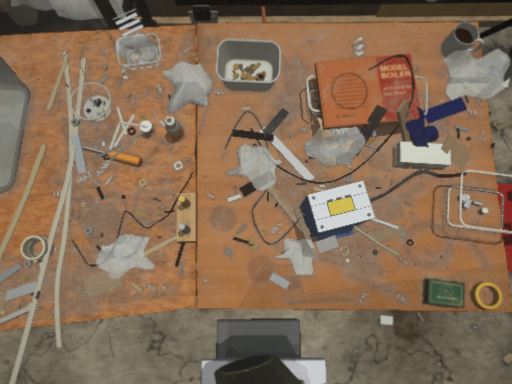

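The scene view shows brass at about (203,270), steel at (231,288) and the safe at (298,170). In the top view the stand is at (186,217) and the safe's cover at (340,205), with its yellow flap. Next I measure with masks and enlarge the crops.

```bash
cat > h.py <<'E'
from rig import arm, effector, eyes
import cv2,numpy as np
def cam(n):
    c=eyes.camera_info(n); f=192/np.tan(np.radians(c['vfov']/2))
    return c,f
def ray(n,u,v):
    c,f=cam(n); d=np.array([(u-c['cx'])/f,(v-c['cy'])/f]); s=d.copy()
    for _ in range(10): s=d/(1+c['k1']*(s@s))
    M=c['world_to_cam']; R=M[:3,:3]; return -R.T@M[:3,3], R.T@np.r_[s,1]
def onz(n,u,v,z):
    o,d=ray(n,u,v); return o+d*(z-o[2])/d[2]
def proj(n,p):
    c,f=cam(n); q=c['world_to_cam']@np.r_[p,1]; s=q[:2]/q[2]; s=s*(1+c['k1']*s@s); return s*f+[c['cx'],c['cy']]
def crop(im,x0,y0,x1,y1,k,name): cv2.imwrite(name,cv2.resize(im[y0:y1,x0:x1,::-1],None,fx=k,fy=k,interpolation=cv2.INTER_CUBIC))
E
python3 - <<'E'
from h import *
t=np.load('top.npy'); s=np.load('scene.npy')
A=cv2.resize(t[170:245,160:210],(400,600),interpolation=2); B=cv2.resize(t[170:245,295:385],(0,0),fx=4.4,fy=4.4,interpolation=2)
B2=cv2.resize(s[250:320,185:255],(0,0),fx=3.8,fy=3.8,interpolation=2)
c=np.zeros((600,800,3),np.uint8);c[:,:400]=A;c[:B.shape[0],400:400+B.shape[1]]=B[:,:400];c[332:332+B2.shape[0],400:400+B2.shape[1]]=B2[:268]
cv2.imwrite('pics/c1.png',c[:,:,::-1])
def blob(im,roi,lo,hi):
    x0,y0,x1,y1=roi; h=cv2.cvtColor(im[y0:y1,x0:x1],cv2.COLOR_RGB2HSV); m=cv2.inRange(h,lo,hi)
    C=max(cv2.findContours(m,0,2)[0],key=cv2.contourArea); r=cv2.minAreaRect(C); M=cv2.moments(C)
    return cv2.contourArea(C),(M['m10']/M['m00']+x0,M['m01']/M['m00']+y0),r,cv2.boxPoints(r)+[x0,y0]
for n,im,roi in(("top",t,(300,170,385,245)),("scene",s,(270,130,325,205))):
    for nm,lo,hi in(("flap",(20,150,150),(35,255,255)),("cover",(0,0,170),(179,60,255))):
        a,c,r,b=blob(im,roi,lo,hi); print(n,nm,a,np.round(c,1),np.round(onz(n,*c,150),1)); print(np.round([onz(n,*p,150)[:2] for p in b],1).tolist())
E
```

```text
top flap 258.0 [340.6 205.7] [ 523.4 -185.   150. ]
[[531.2, -154.6], [544.8, -209.8], [515.7, -215.3], [502.3, -160.5]]
top cover 2161.5 [340.9 206. ] [ 522.7 -185.7  150. ]
[[553.7, -107.0], [591.4, -267.8], [481.8, -286.0], [445.6, -128.5]]
scene flap 123.0 [299.  150.2] [ 525.3 -183.5  150. ]
[[534.5, -155.9], [549.6, -214.7], [515.7, -210.4], [502.2, -152.6]]
scene cover 1268.5 [297.9 149.7] [ 528.8 -184.3  150. ]
[[576.0, -96.4], [645.2, -249.6], [501.7, -280.5], [450.1, -128.6]]
```

View pics/c1.png

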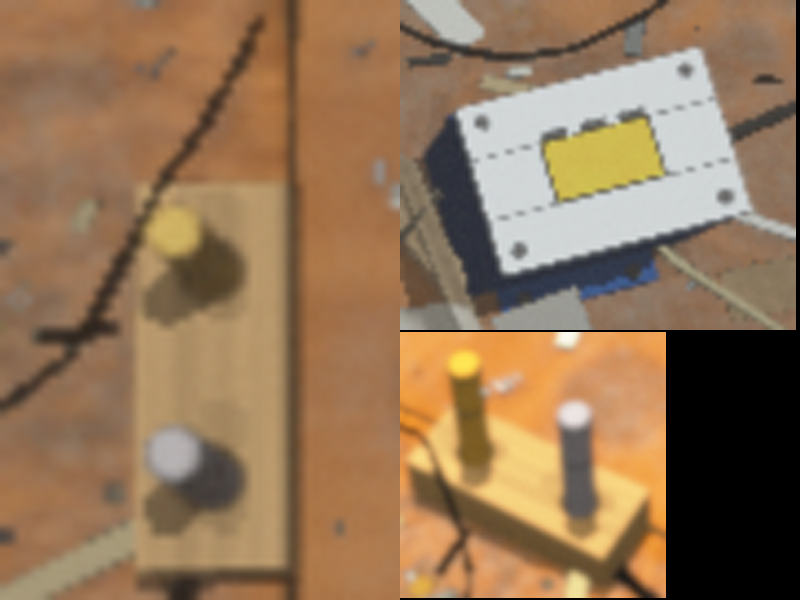

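The crops show steel as the gauge nearer the robot, top at about (181.5,226) in the top view. The hinge knuckles are on the far side of the flap, so box +x is roughly world +x, with the box turned about 0.24 rad. Now locate the gauges and stand, then go above the steel gauge.

Run:
```python
from h import *
for nm,u,v,us,vs in(("steel",160+175/8-.5,170+453/8-.5,185+175/3.8-.5,250+82/3.8-.5),("brass",160+175/8-.5,170+231/8-.5,185+64/3.8-.5,250+32/3.8-.5)):
    print(nm,onz('top',u,v,105).round(1),onz('scene',us,vs,105).round(1))
print([onz('top',160+a/8-.5,170+b/8-.5,30)[:2].round(1).tolist() for a,b in((137,183),(290,183),(287,570),(135,570))])
print([onz('top',295+(a-400)/4.4-.5,170+b/4.4-.5,150)[:2].round(1).tolist() for a,b in((458,110),(700,48),(750,210),(505,274))])
print([onz('top',295+(a-400)/4.4-.5,170+b/4.4-.5,150)[:2].round(1).tolist() for a,b in((543,142),(645,116),(664,175),(558,201))])
print(arm.current_eef_rot().round(3).tolist())
p=onz('top',160+175/8-.5,170+453/8-.5,105)
R=np.array([[1,0,0],[0,-1,0],[0,0,-1.]])
for q in (R,-R*[[1],[1],[-1]]): print(arm.ik([p[0],p[1],200],q))
```

```text
steel [481.9 200.5 105. ] [481.6 202.6 105. ]
brass [551.5 202.4 105. ] [551.5 204.7 105. ]
[[581.8, 228.5], [581.5, 176.9], [451.4, 175.2], [451.7, 225.3]]
[[551.1, -107.6], [585.0, -241.3], [495.5, -262.9], [461.7, -129.8]]
[[533.2, -153.1], [547.3, -209.2], [514.8, -217.7], [500.9, -159.8]]
[[0.953, 0.302, -0.0], [0.302, -0.953, 0.002], [0.0, -0.002, -1.0]]
[ 2.91367540e-01 -1.53191908e-01  1.94901915e+00 -4.44089210e-16
  1.34576541e+00  1.86216387e+00]
[ 2.91367540e-01 -1.53191908e-01  1.94901915e+00 -4.44089210e-16
  1.34576541e+00 -1.27942879e+00]
```

```bash
cat >> h.py <<'E'
def rot(a):  # tool down, tool y at angle a from world y
    c,s=np.cos(a),np.sin(a); return np.array([[c,-s,0],[s,c,0],[0,0,1.]])@np.diag([-1.,1,-1])
TH=0.247; SLOT=np.array([524.2,-184.8]); BX=np.array([np.cos(TH),np.sin(TH)]); BY=np.array([-np.sin(TH),np.cos(TH)])
F=lambda: arm.current_contact_force()
E
python3 - <<'E'
from h import *
print(arm.ik([*SLOT,250],rot(TH)))
arm.move_ptp([482,201.5,200],rot(0)); print(arm.current_time(), arm.current_eef_pos())
effector.move_gripper(60,60)
arm.movel([482,201.5,120],rate=200)
crop(eyes.snapshot('scene'),180,210,280,310,6,'pics/c2.png')
print(arm.current_time(),F().round(2))
E
```

```text
[-4.35517405e-01 -1.04562512e-01  1.82105789e+00 -4.44089210e-16
  1.42509727e+00 -2.25331373e+00]
3.15 [482.32752565 200.9878585  200.02744764]
4.5333 [ 0.66  0.5  -0.2 ]
```

View pics/c2.png

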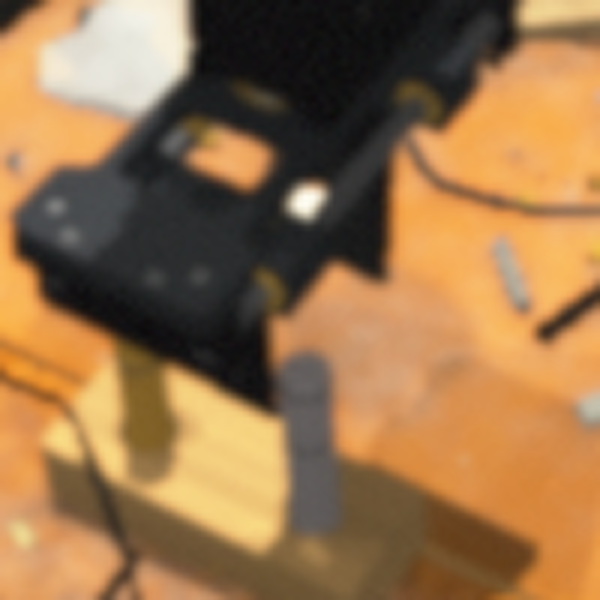

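The gauge top is at (305,365) in the crop, with the near finger's tip at about (275,405). I'll check that against the projected TCP.

Run:
```python
from h import *
t=arm.current_eef_pos();print(t,arm.current_grip_width(),arm.current_eef_rot().round(3).tolist())
k=lambda p:((proj('scene',p)-[180,210]+.5)*6).round(0)
print('tcp',k(t),'top of gauge',k([482,201.5,105]))
for sy in(-1,1):
  for sx in(-10,10): print(sy,sx,k(t+[sx,sy*30,0]),k(t+[sx,sy*42,0]))
```

```text
[483.03455954 201.82751282 121.57483907] 60.100226033666154 [[-1.0, -0.0, 0.002], [-0.0, 1.0, 0.001], [-0.002, 0.001, -1.0]]
tcp [302. 333.] top of gauge [307. 367.]
-1 -10 [377. 284.] [396. 261.]
-1 10 [326. 261.] [346. 238.]
1 -10 [275. 410.] [254. 436.]
1 10 [223. 384.] [201. 410.]
```

Projection matches the picture, so descend, grip and lift.

Run:
```python
from h import *
arm.movel([482,201.5,74],rate=150)
arm.dwell(.2); print(arm.current_eef_pos())
effector.move_gripper(10,60); print(arm.current_grip_width(),arm.current_grasp_force(),arm.current_eef_pos())
f0=F(); arm.movel([482,201.5,110],rate=150); arm.movel([482,201.5,250],rate=300)
arm.dwell(.2); print(f0.round(2),F().round(2),arm.current_grip_width(),arm.current_time())
arm.movel([*SLOT,250],rot(TH),rate=300); arm.dwell(.3)
print(arm.current_time(),arm.current_eef_pos(),arm.current_eef_rot().round(3).tolist(),F().round(2),arm.current_moment().round(3))
s=eyes.snapshot('scene');t=eyes.snapshot('top');np.save('s2.npy',s);np.save('t2.npy',t)
crop(s,240,60,340,210,4,'pics/c3.png')
```

```text
[483.14719151 201.86196907  75.67555266]
17.127562485298462 59.965608237544075 [481.96035182 201.50643287  73.9515639 ]
[0.44 0.21 0.18] [-0.61 -0.22 -2.97] 16.807881928275375 7.1667
8.9083 [ 524.28532098 -184.11783004  250.12666776] [[-0.969, -0.246, 0.0], [-0.246, 0.969, -0.0], [-0.0, -0.0, -1.0]] [ 0.44  0.21 -2.56] [ 0.148 -0.155 -0.032]
```

View pics/c3.png

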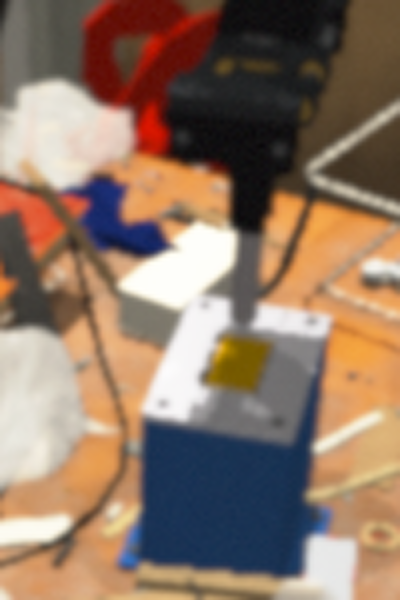

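The gauge hangs upright over the safe, nose at about (243,322) in the crop, with the flap below it. Compare with the expected nose position.

Run:
```python
from h import *
k=lambda p:((proj('scene',p)-[240,60]+.5)*4).round(1)
for dx in(-4,0,4): print(dx,'nose',k([*(SLOT+dx*BX),181]),'slot',k([*(SLOT+dx*BX),150]))
print('y+4',k([*(SLOT+4*BY),181]), 'z+50',k([*SLOT,231]))
print('flap corners',[k([*(SLOT+a*BX+b*BY),150]).tolist() for a in(-16.5,16.5) for b in(-30,30)])
s=np.load('s2.npy'); g=cv2.resize(s[60:210,240:340],None,fx=4,fy=4,interpolation=2)
for r in(250,270,290,310): print(r,[int(x) for x in g[r,215:280:4].mean(1)])
```

```text
-4 nose [249.7 322.1] slot [246.5 363.3]
0 nose [243.4 321.1] slot [240.3 362.3]
4 nose [237.2 320.2] slot [234.2 361.3]
y+4 [242.1 324.5] z+50 [248.7 251.3]
flap corners [[275.0, 341.1], [256.3, 392.6], [225.1, 333.4], [204.4, 384.2]]
250 [252, 252, 252, 252, 237, 183, 114, 87, 87, 88, 91, 108, 139, 161, 162, 156, 146]
270 [251, 247, 231, 193, 141, 102, 86, 86, 88, 87, 96, 123, 154, 171, 164, 136, 94]
290 [120, 115, 112, 106, 96, 88, 85, 87, 86, 85, 86, 86, 82, 82, 101, 131, 153]
310 [243, 243, 239, 213, 155, 102, 87, 87, 88, 101, 145, 203, 234, 236, 236, 235, 232]
```

```bash
cat > feel.py <<'E'
from h import *
def fb():  # force in box axes
    f=np.mean([F() for _ in range(4)],0)-F0; return np.array([f[:2]@BX,f[:2]@BY,f[2]])
def go(y,z,rate=60,x=0): arm.movel([*(SLOT+x*BX+y*BY),z],rot(TH),rate=rate)
E
python3 - <<'E'
import feel; from feel import *
feel.F0=F0=np.mean([F() for _ in range(8)],0); np.save('F0.npy',F0)
y=-18.; go(y,225,120); go(y,184,60); print(arm.current_time(),fb().round(2))
z=184
while z>171:
    z-=1; go(y,z,30); f=fb(); print(z,f.round(1),round(arm.current_time(),2))
    if f[2]>5.5: break
E
```

```text
10.25 [-0.33  0.7   0.72]
183 [-1.6  0.1  0.9] 10.5
182 [-0.2 -0.1  0.9] 10.75
181 [-0.8  0.3  0.3] 11.0
180 [-0.9  0.2  0.6] 11.25
179 [0.2 0.9 1.4] 11.5
178 [-1.6  0.8  3.6] 11.75
177 [-1.9  0.8  5.5] 12.0
176 [-1.4  1.6  6.7] 12.25
```

Run:
```python
import feel; from feel import *
feel.F0=np.load('F0.npy')
y=-18.;found=False
while y<19 and not found:
    y+=1.5; go(y,176,30); f=fb(); print(y,f.round(1),round(arm.current_time(),2))
    if max(abs(f))>14: break
    if f[2]<3.2 or abs(f[1])>7: found=True
```

```text
-16.5 [-1.5 -1.9  7. ] 12.5
-15.0 [-1.2 -4.   6.6] 12.75
-13.5 [-1.6 -4.5  6.9] 13.0
-12.0 [-0.6 -3.4  8.4] 13.25
-10.5 [ 0.4 -3.3  8.4] 13.5
-9.0 [ 0.5 -3.6  8. ] 13.75
-7.5 [-0.3 -4.4  8.1] 14.0
-6.0 [-0.4 -3.6  7.8] 14.25
-4.5 [-0.1 -4.3  9.1] 14.5
-3.0 [-0.8 -3.   7.2] 14.75
-1.5 [-1.4 -3.2  7.8] 15.0
0.0 [-1.3  1.2 -0. ] 15.25
```

Fz dropped at y=0, so this is the bore. Ease down, keeping lateral force small.

Run:
```python
import feel; from feel import *
feel.F0=np.load('F0.npy')
y=0.;x=0.;z=176.
while z>156.2:
    z-=1.5; go(y,z,30,x); f=fb(); print(z,round(x,1),round(y,1),f.round(1),round(arm.current_time(),2))
    if max(abs(f))>10: break
    if abs(f[1])>2.5: y+=.5*np.sign(f[1])
    if abs(f[0])>3.5: x+=.5*np.sign(f[0])
```

```text
174.5 0.0 0.0 [-0.1  1.7  1.2] 15.5
173.0 0.0 0.0 [-1.3  2.7  0.1] 15.75
171.5 0.0 0.5 [-0.9  3.   0.5] 16.0
170.0 0.0 1.0 [0.5 2.1 0.4] 16.25
168.5 0.0 1.0 [-0.2  1.7  1.3] 16.5
167.0 0.0 1.0 [-0.8  2.1  1.6] 16.75
165.5 0.0 1.0 [-0.2  2.8  2.1] 17.0
164.0 0.0 1.5 [-0.6  1.   0.5] 17.25
162.5 0.0 1.5 [0.2 0.  0.7] 17.5
161.0 0.0 1.5 [-1.1  0.2  0.6] 17.75
159.5 0.0 1.5 [-1.3  1.1  1.1] 18.0
158.0 0.0 1.5 [-0.8 -0.5  1. ] 18.25
156.5 0.0 1.5 [-0.9  1.4  0.4] 18.5
155.0 0.0 1.5 [-1.   1.2  0.5] 18.75
```

Run:
```python
import feel; from feel import *
effector.move_gripper(45); arm.dwell(.5)
go(1.5,260,200,0); 
arm.movel([400,-30,300],rate=300); arm.dwell(.3)
print(arm.current_time(),F().round(2))
s=eyes.snapshot('scene');t=eyes.snapshot('top')
A=cv2.resize(t[165:245,295:385],(450,400),interpolation=2);B=cv2.resize(s[120:210,260:335],(333,400),interpolation=2)
C=cv2.resize(s[250:320,185:255],(200,200),interpolation=2)
c=np.zeros((600,790,3),np.uint8);c[:400,:450]=A;c[:400,455:788]=B;c[400:,:200]=C
cv2.imwrite('pics/c4.png',c[:,:,::-1])
```

```text
21.7417 [ 0.87  0.04 -0.47]
```

View pics/c4.png

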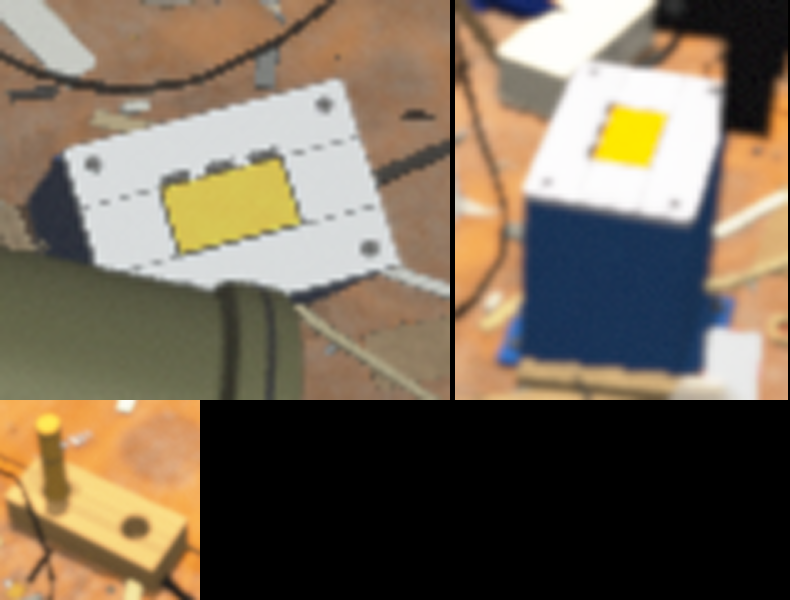

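The flap is flush and shut, at (232,205) and (630,135) in the two crops. The gripper holds nothing, the steel gauge's hole is empty, and brass is still standing at (50,455). Handing in.

```bash
python3 -c "
from rig import arm
print(arm.finish_job())"
```

```text
the job is handed in; nothing more can be done
None
```

The steel gauge is in the safe with the flap shut over it, the brass gauge was left standing, and the job was handed in at about 22 s; contact forces in the readings stayed under 10 N.

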